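# Load the last bottles and uncouple the crate dolly

## Task

The two coupled crate dollies are about to be split. Stand the two small glass bottles that ride on the lead dolly in empty cells of the grey crate on the rear dolly, one per cell, lowered in upright and not dropped, leaving the tin and the jars as they are. Then uncouple the rear dolly: pull the black latch grip on its coupler straight out sideways against the spring, lift the tongue off the ball, and finish still holding it up, with the coupler a good 6 cm above its seat on the ball, so that the lead dolly can be rolled away.

Things in the scene. Friction and masses are not known exactly. Their poses are not given: they have to be found in the camera images.
- rear_dolly: rear dolly (fixed, braked), steel-framed plywood deck 300 x 400 mm with its top 100 mm above the work surface; origin on the work surface under its centre. Its y axis runs along the train, +y to the rear, -y towards the lead dolly; -x is the side where the latch grip sticks out, the robot's side. The crate and a long carton stand on it
- lead_dolly: lead dolly (fixed, braked), same size and same axes as the rear one, 665 mm further along -y, deck top at 100 mm; origin on the work surface under its centre. Carries the ball at its +y end
- crate: grey open crate, outside 181 (x) x 269 (y) x 75 mm high, fixed on the rear deck; origin under its centre, floor 5 mm thick, walls and dividers 5 mm. Six cells 83 mm square: two across x (centres at +-44 mm), three along y (centres at 0 and +-88 mm). Three cells hold jars, three are empty but for a cardboard pad
- pad_a: cardboard pad 70 x 70 x 3 mm fixed on the floor of one empty cell, at its centre; origin at its underside. Which cells are empty changes
- pad_b: the pad of the second empty cell, alike
- pad_c: the pad of the third empty cell, alike
- jar_a: lidded glass jar 66 mm across, 110 mm high, standing in one of the crate's cells; stays there; origin under its centre
- jar_b: second such jar in the crate
- jar_c: third such jar in the crate
- bottle_a: small green glass bottle with a paper label and a black screw cap, 0.35 kg, 150 mm high, body 60 mm across up to 93 mm, neck 24 mm across from 120 to 134 mm, cap 28 mm across from 134 to 150 mm; origin under its centre. Starts upright on the lead deck; to be put in the crate
- bottle_b: second such bottle, alike; also to be put in the crate
- tin: food tin 73 mm across, 110 mm high, standing on the lead deck near the bottles; stays there; origin under its centre
- tongue: steel drawbar of the rear dolly, hinged to it on a level pin across the train; origin on the hinge pin, axes as the rear dolly's when down; runs 190 mm along -y to the coupler, a 46 mm wide hood over the ball (its top 23 mm above the ball centre). Carries the latch. About 0.65 kg; swings up to 1 rad and falls back when let go
- hinge (a point): middle of the tongue's hinge pin, 100 mm above the work surface
- socket (a point): centre of the coupler's socket: on the ball's centre while coupled, 190 mm from the hinge pin
- ball (a point): centre of the hitch ball, 32 mm across, 100 mm above the work surface, on the lead dolly
- latch (a joint): how far the spring latch is pulled out of the coupler, along the tongue's -x, in m: 0 home (its forked bolt grips under the ball and the tongue cannot lift), clear of the ball from 0.017, stop at 0.022. The spring takes about 5 N at the start, 12 N at the stop, and draws it home when let go
- latch_grip (a point): point on the latch's upright black grip, a block 16 mm (x) x 24 mm (y) x 58 mm high; 5 mm above the block's middle, so the block reaches 24 mm above and 34 mm below it. While home, 70 mm to -x of the socket centre and 46 mm above it. The grip may be pinched across x or across y and used for the pull and the lift; its tilt follows the tongue
Mind the look-alikes: they are no part of the job. Leave any blue or orange look-alike of the bottle_b alone. Leave any purple look-alike of the bottle_a alone.

How it is judged:
By the outcome, as a careful person would: the job done as asked, in the order asked, and still so for the second after the job is handed in, while the arm keeps its last pose, push and grip.
It also fails if it takes over 67 s, if anything falls off the work surface, if the arm or the gripper's body presses on something with over 40 N, if the wrist force passes 120 N, or if a joint passes its speed limit or range.

## Robot

A 7-joint arm with a two-finger parallel gripper is mounted at the origin on the work surface. World frame = base frame: x ahead of the robot, y to its left, z up, the work surface at z = 0. Lengths are in m, angles in rad, forces in N, time in s.
With the tool pointing down it reaches from about 0.4 to 0.9 m from the base axis. Payload 5.6 kg.
Tool frame: the origin (TCP) lies at the very end of the fingers, on their centre line; the grasp point (between the pads) lies behind it (hold_point_z is the z of the grasp point in the tool frame, in m); z points along the fingers, y is the line along which they close (so a half turn about z gives the same grasp; the last joint's range is limited). The gripper opens to 92 mm and grips with 3 to 60 N. Pads are 20 mm wide; open, the fingers measure 128 mm over their backs; the gripper's body (75 mm by 189 mm) begins 69 mm behind the grasp point.
Start: joints at [-0.043, 0.468, -0.012, 1.603, 0.006, 1.071, -0.056], TCP at [0.65, -0, 0.215] pointing down, gripper open.
Joint ranges: [-2.53, 2.53], [-0.31, 2.02], [-1.57, 1.55], [0.28, 2.44], [-1.29, 4.43], [0.15, 1.84], [-2.92, 2.92]. Speed limits (rad/s): [2.57, 2.57, 3.14, 3.14, 3.14, 3.14, 3.14].

## Interface

Orientations are given as a unit quaternion [w, x, y, z].
In Python, from workcell import get_obs, grab_frame, sign_off, hold_point_z gives the robot as it stands.
- The arm moves only by the tool jog_arm, never from a script. Its argument "series" is a list that holds one entry, the list of rows, each a list of 4 numbers: the shift along the tool's x, y, z as a fraction of full scale, then the turn about the tool's z as a fraction of full scale. A call has 1 to 12 rows; each row shifts and turns the commanded pose from where the row before left it, along the tool's axes as they then stand; what a row does not reach is not made up. Full scale, the value 1, is 100 mm for a shift and 5 degrees for a turn. A row lasts 1/10 s, in which the tool goes at most 50 mm and 8.59 degrees, less where a joint would pass 70% of its speed; a pose out of reach is approached as far as the arm can. A call with a number of a shift or a turn outside -1 to 1 is refused whole. A call with a gripper value outside its range is refused whole. "jaw" is the closure in counts, from 0 (fully open) to 255 (shut), set as the call begins (left out, the last holds). The fingers move at their own pace and stop on an object; "force" is the grip in N (left out, the last holds). Time passes only in rows, so rows that do not move let the fingers close. It gives the time, the measured TCP pose, the force, the opening and the grip force at its end, in the units of the state.
- get_obs(): the state, without advancing time (a new reading comes with each control period).
- grab_frame(name): name is "scene" or "side" or "wrist"; returns a dict with "pixels" (384x512x3 uint8, red, green, blue), "fx", "fy", "cx", "cy" (pixels), "camera_from_world" (4x4, takes a point from world to camera coordinates). Camera axes: x right, y down, z forward; pixel columns grow to the right and rows downward; lengths in m; the calibration is good to about 2 mm. The wrist camera is an equidistant fisheye: a pixel r from the principal point sees the ray r / f radians off the axis. A picture is of the moment at which its call begins. There is no depth.
- sign_off(): hands the job in; it is judged then, once.
The state is a dict: "time": time; "q": joint angles; "joint_velocities": joint speeds; "joint_torque": joint torques, N m; "position": TCP position; "eef_rot": TCP orientation; "force": force on the tool from outside, world axes, zero at the start; "wrist_torque": the same for the moment, N m; "gripper_width": opening from 0.0 (shut) to 1.0 (fully open); "grasp_force": force on a finger pad.
Only numpy, scipy, OpenCV 4.12 (cv2) and the standard library are available. Lean on these libraries where they do the work, as an engineer would, in place of code of your own. Each camera call takes 0.05 s, during which the arm holds its last target. There are 200 camera calls.

## Working session

There is one attempt and no reset: what is moved stays moved. The work goes in short steps, Python scripts to look and compute and a tool call to move; the robot and the scene stay as the last step left them, time stands still between calls to the robot, and variables do not carry over. Pictures are saved under pics/ and viewed, at most 10 in all, crops included, and the job is handed in when it is done.

Besides the shell and the picture viewer there is one more tool, called after ">>>" as name([rows], argument=value, ...), one row to a line, values as JSON. jog_arm: Moves the arm, as the interface text tells. Its arguments: {"type":"object","properties":{"series":{"type":"array","items":{"type":"array","items":{"type":"array","items":{"type":"number","minimum":-1,"maximum":1}}}},"jaw":{"type":"number"},"force":{"type":"number"}},"required":["series"]}

```bash
mkdir -p pics; ls; cat > h.py <<'E'
import numpy as np, cv2
from workcell import get_obs, grab_frame, sign_off, hold_point_z
def ray(f,u,v):
    M=f["camera_from_world"];R=M[:3,:3];c=-R.T@M[:3,3]
    x=(u-f["cx"])/f["fx"];y=(v-f["cy"])/f["fy"]
    return c,R.T@np.array([x,y,1.])
def plane(f,u,v,z):
    c,d=ray(f,u,v);return c+d*(z-c[2])/d[2]
def proj(f,p):
    M=np.array(f["camera_from_world"]);q=M[:3,:3]@np.array(p)+M[:3,3]
    return f["cx"]+f["fx"]*q[0]/q[2],f["cy"]+f["fy"]*q[1]/q[2]
def save(f,n): cv2.imwrite(f"pics/{n}.png",cv2.cvtColor(f["pixels"],cv2.COLOR_RGB2BGR))
E
python3 - <<'E'
from h import *
o=get_obs();print(o,hold_point_z() if callable(hold_point_z) else hold_point_z)
fs=[grab_frame(n) for n in("scene","side")]
for n,f in zip(("scene","side"),fs):
    save(f,n);np.save(n,f,allow_pickle=True);print(n,f["fx"],np.round(f["camera_from_world"],3).tolist())
E
```

```text
pics
{'time': 0.0, 'q': array([-0.0430445 ,  0.46838102, -0.0115481 ,  1.60364141,  0.00599676,
        1.07139524, -0.05625913]), 'joint_velocities': array([-0.00183657, -0.00020971, -0.00023867, -0.00177803,  0.00047673,
        0.00156725, -0.00037907]), 'joint_torque': array([-3.39112758e-04, -5.20573139e+01, -1.31628491e-02, -2.43752271e+01,
       -5.67366311e-02,  1.73054746e-02,  1.50106093e-04]), 'position': array([ 6.49405717e-01, -7.51607365e-05,  2.13630476e-01]), 'eef_rot': array([-5.79365454e-04,  7.07116718e-01,  7.07096277e-01, -6.83026362e-04]), 'force': array([ 0.60667659, -0.36737079, -0.09530938]), 'wrist_torque': array([ 0.04983563,  0.01308321, -0.02813271]), 'grasp_force': 0.0, 'gripper_width': 1.0011695479333802} -0.0187
scene 476.52151608883185 [[-0.809, 0.588, -0.008, 0.338], [0.504, 0.686, -0.525, -0.152], [-0.304, -0.429, -0.851, 1.404], [0.0, 0.0, 0.0, 1.0]]
side 406.5843663214904 [[-0.967, -0.256, -0.005, 0.436], [-0.16, 0.621, -0.767, 0.178], [0.2, -0.741, -0.641, 1.189], [0.0, 0.0, 0.0, 1.0]]
```

View pics/scene.png

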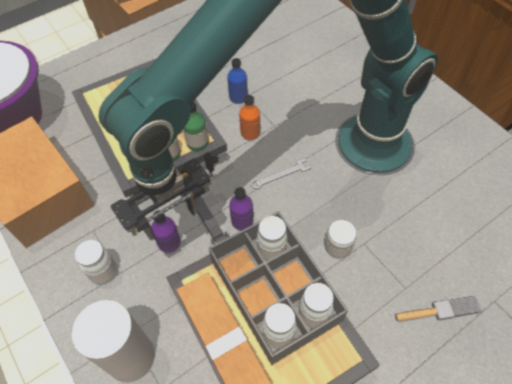

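View pics/side.png

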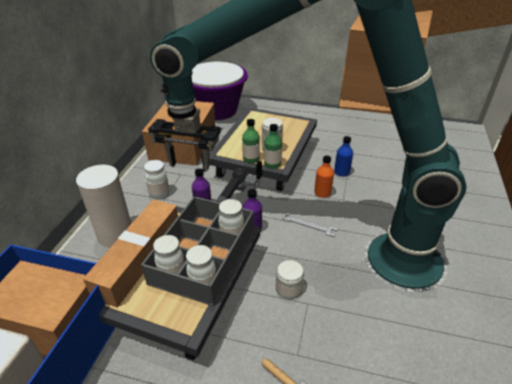

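The scene view shows the crate near (280,290) with jars at (271,233), (317,300) and (280,322), and empty cells at (238,262), (292,275) and (258,295). The side view shows two green bottles on the lead deck at (251,140) and (273,145), with the tin behind at (270,125).

Things that could be mistaken for the bottles, in the side view: purple (201,187) and (252,208), orange (325,177), blue (344,157). The green pair at (251,140) and (273,145) match the description. I'll check them in one close crop.

```bash
python3 - <<'E'
import cv2
a=cv2.imread('pics/side.png')[100:300,100:330]
cv2.imwrite('pics/sidecrop.png',cv2.resize(a,None,fx=3,fy=3,interpolation=cv2.INTER_CUBIC)[:600,:690])
E
```

```text
(no output)
```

View pics/sidecrop.png

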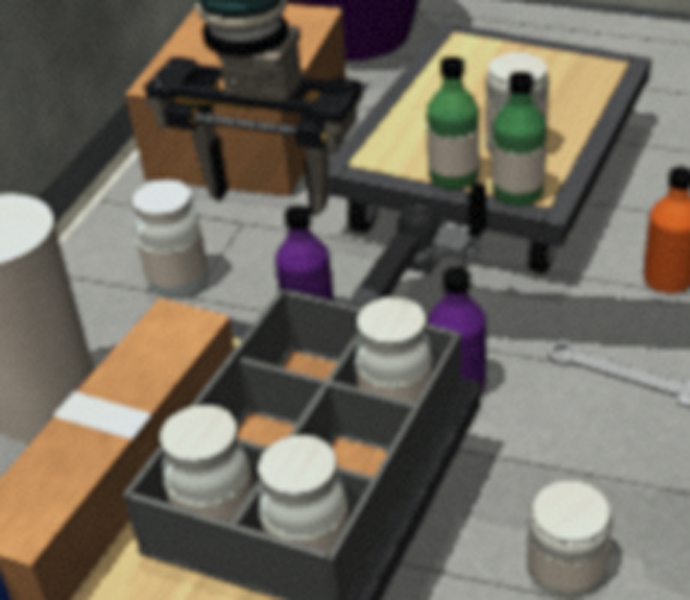

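The crop confirms both green bottles (caps at crop (453,62) and (520,80)). The latch grip is at crop (478,210), and the crate's rim corners are clear.

```bash
python3 - <<'E'
from h import *
f=np.load('side.npy',allow_pickle=True).item();g=np.load('scene.npy',allow_pickle=True).item()
P=lambda u,v,z:plane(f,100+u/3,100+v/3,z)
C=np.array([P(128,493,.175),P(287,292,.175),P(460,338,.175),P(337,567,.175)])
print('corners',C.round(3).tolist(),[np.linalg.norm(C[i]-C[i-1]).round(3) for i in range(4)])
for n,z,uv in[('A',.249,(453,64)),('B',.249,(520,82)),('tin',.21,(517,66)),('griptop',.17,(478,187)),('purp1',.15,(298,214)),('purp2',.15,(456,276)),('jar',.21,(392,320)),('jar',.21,(200,435)),('jar',.21,(298,466))]: print(n,P(*uv,z).round(3))
D=[P(127,0,0)]
L=[P(457,32,.1),P(650,62,.1),P(558,225,.1),P(333,180,.1)]
print('leaddeck',np.round(L,3).tolist())
ij=[(271,222),(318,290),(280,311)]
for u,v in ij: print('jar scene',plane(g,u,v+2,.21).round(3))
# scene-view rectangle: crate corners
for u,v in[(279,214),(345,302),(273,362),(209,250)]: print('crate scene',plane(g,u,v,.175).round(3))
print(plane(g,193,101,.25))
# green caps: verify via dark mask near
hsv=cv2.cvtColor(f["pixels"],cv2.COLOR_RGB2HSV)
m=((hsv[...,0]>50)&(hsv[...,0]<80)&(hsv[...,1]>90)).astype('uint8');m[:,:230]=0;m[:,290:]=0;m[170:]=0
n,_,s,c=cv2.connectedComponentsWithStats(m);print(s[1:],c[1:])
E
```

```text
corners [[0.634, 0.342, 0.175], [0.603, 0.082, 0.175], [0.43, 0.103, 0.175], [0.452, 0.368, 0.175]] [np.float64(0.183), np.float64(0.262), np.float64(0.174), np.float64(0.266)]
A [ 0.531 -0.242  0.249]
B [ 0.452 -0.223  0.249]
tin [ 0.478 -0.323  0.21 ]
griptop [ 0.475 -0.135  0.17 ]
purp1 [ 0.652 -0.068  0.15 ]
purp2 [ 0.465 -0.01   0.15 ]
jar [0.483 0.133 0.21 ]
jar [0.586 0.3   0.21 ]
jar [0.501 0.311 0.21 ]
leaddeck [[0.621, -0.586, 0.1], [0.351, -0.568, 0.1], [0.397, -0.183, 0.1], [0.666, -0.204, 0.1]]
jar scene [0.479 0.127 0.21 ]
jar scene [0.495 0.304 0.21 ]
jar scene [0.581 0.294 0.21 ]
crate scene [0.438 0.102 0.175]
crate scene [0.453 0.345 0.175]
crate scene [0.642 0.353 0.175]
crate scene [0.614 0.084 0.175]
[ 0.44277091 -0.23982202  0.25      ]
[[243 125  16  20 218]
 [265 130  16  20 236]
 [244 158  14   5  33]
 [265 163  15   5  36]
 [260 165   1   1   1]] [[250.36238532 136.01376147]
 [272.63983051 140.86016949]
 [250.48484848 160.36363636]
 [271.63888889 165.5       ]
 [260.         165.        ]]
```

>>> jog_arm([
  [[0,0,-0.4,0],[0,0,-0.4,0],[-0.2,-0.2,-0.3,0],[-0.4,-0.3,-0.2,0],[-0.4,-0.3,-0.1,0],[-0.4,-0.3,0,0],[-0.4,-0.3,0,0.3],[-0.3,-0.1,0,0.4],[-0.1,0,0,0.4],[0,0,0,0],[0,0,0,0]],
], jaw=110)

```text
time: 1.2
position: [0.5023, -0.2142, 0.3525]
eef_rot: [-0.001, 0.739, 0.673, 0.0]
force: [0.4, 0.4, 0.1]
gripper_width: 0.571
grasp_force: 0.0
```

```bash
python3 - <<'E'
from h import *
o=get_obs();print(o['time'],o['position'],o['eef_rot'],o['gripper_width'])
for n in("wrist","side","scene"):
    f=grab_frame(n);save(f,n+'2');np.save(n+'2',f,allow_pickle=True)
    if n=='wrist':print({k:(v if k!='pixels' else 0) for k,v in f.items()})
E
```

```text
1.2 [ 0.50225679 -0.21419601  0.35251345] [-5.50013409e-04  7.39244572e-01  6.73436790e-01  2.21070581e-04] 0.570739323796961
{'pixels': 0, 'fx': 297.3186396354542, 'fy': 297.3186396354542, 'cx': 256.40832708135054, 'cy': 195.08800457445523, 'camera_from_world': array([[ 0.99563525, -0.09331826, -0.00146559, -0.51912432],
       [-0.09035102, -0.96767503,  0.23546069, -0.22243471],
       [-0.023391  , -0.23430055, -0.97188277,  0.48579387],
       [ 0.        ,  0.        ,  0.        ,  1.        ]])}
```

View pics/wrist2.png

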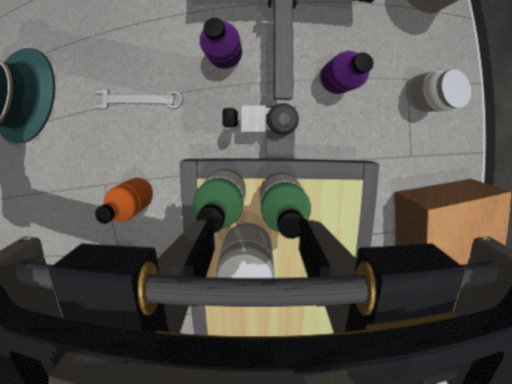

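The wrist view shows the bottle caps at about (212,214) and (290,222), the latch grip at (230,117), the coupler hood at (284,119) and the tongue running up at u≈283. The gripper's yaw matches the train.

```bash
cat >> h.py <<'E'
def fplane(f,u,v,z):
    M=f["camera_from_world"];R=M[:3,:3];c=-R.T@M[:3,3]
    a,b=u-f["cx"],v-f["cy"];r=np.hypot(a,b);t=r/f["fx"]
    d=R.T@np.array([np.sin(t)*a/r,np.sin(t)*b/r,np.cos(t)])
    return c+d*(z-c[2])/d[2]
E
python3 - <<'E'
from h import *
f=np.load('wrist2.npy',allow_pickle=True).item()
px=f['pixels'].astype(int)
for n,(x0,x1,y0,y1) in dict(A=(270,310,205,242),B=(195,230,200,235),grip=(215,243,100,135)).items():
    m=(px[y0:y1,x0:x1].max(2)<45).astype('uint8');k,l,s,c=cv2.connectedComponentsWithStats(m)
    for i in range(1,k):
        if s[i][4]>40: print(n,s[i]+[x0,y0,0,0,0],(c[i]+[x0,y0]).round(1))
for n,z,uv in[('A',.25,(290,222)),('B',.25,(211,215)),('griptop',.17,(230,117)),('hood',.123,(284,118)),('tongue',.11,(283,20)),('tongue',.11,(283,90)),('deckL',.1,(182,161)),('deckR',.1,(377,163))]: print(n,fplane(f,*uv,z).round(4))
f=np.load('side2.npy',allow_pickle=True).item()
g=np.load('scene2.npy',allow_pickle=True).item()
for n,q in(('s',f),('g',g)):
  print(n,[np.round(proj(q,p)) for p in((.531,-.242,.25),(.452,-.223,.25),(.475,-.135,.16))])
a=cv2.resize(g['pixels'][60:260,80:300],None,fx=2.5,fy=2.5);b=cv2.resize(f['pixels'][90:210,170:320],None,fx=2.5,fy=2.5)
E
```

```text
A [277 209  33  33 780] [293.6 224.9]
B [196 204  29  31 622] [210.8 218.7]
grip [223 109  15  18 242] [229.6 117.6]
A [ 0.5316 -0.2458  0.25  ]
B [ 0.4557 -0.2316  0.25  ]
griptop [ 0.4774 -0.1379  0.17  ]
hood [ 0.5451 -0.1443  0.123 ]
tongue [ 0.5588 -0.0017  0.11  ]
tongue [ 0.5485 -0.1049  0.11  ]
deckL [ 0.3943 -0.1908  0.1   ]
deckR [ 0.6846 -0.2192  0.1   ]
s [array([251., 121.]), array([273., 127.]), array([259., 165.])]
g [array([161., 117.]), array([193., 107.]), array([209., 157.])]
```

>>> jog_arm([
  [[-0.1,-0.24,0,0.05],[-0.1,-0.23,0,0],[0,0,0.3,0],[0,0,0.4,0],[0,0,0.3,0],[0,0,0.2,0],[0,0,0.1,0],[0,0,0,0],[0,0,0,0]],
])

```text
time: 2.25
position: [0.4535, -0.2312, 0.2238]
eef_rot: [0.001, 0.741, 0.671, 0.0]
force: [0.1, 0.4, -0.2]
gripper_width: 0.57
grasp_force: 0.0
```

>>> jog_arm([
  [[0,0,0,0],[0,0,0,0],[0,0,0,0],[0,0,0,0],[0,0,0,0],[0,0,0,0]],
], jaw=255, force=30)

```text
time: 2.85
position: [0.4532, -0.2316, 0.2236]
eef_rot: [0.001, 0.742, 0.671, 0.0]
force: [1.7, 0.4, 3.1]
gripper_width: 0.299
grasp_force: 30.0
```

>>> jog_arm([
  [[0,0,-0.2,0],[0,0,-0.4,0],[0,0,-0.4,0],[0.2,0,-0.3,0],[0.35,0,-0.1,0],[0.4,0,0,0],[0.45,0,0,0],[0.45,0,0,0],[0.45,0,0,0],[0.4,0,0,0],[0.4,0,0,0],[0.35,0,0,0]],
])

```text
time: 4.05
position: [0.486, 0.1138, 0.3616]
eef_rot: [-0.001, 0.741, 0.671, -0.001]
force: [-0.5, 0.6, -3.3]
gripper_width: 0.295
grasp_force: 30.0
```

>>> jog_arm([
  [[0.35,0,0,0],[0.3,-0.05,0,0],[0.25,-0.05,0,0],[0.2,0,0,0],[0,0,0,0],[0,0,0,0]],
])

```text
time: 4.65
position: [0.4877, 0.2213, 0.3616]
eef_rot: [-0.0, 0.742, 0.671, -0.002]
force: [0.3, -0.8, -4.0]
gripper_width: 0.295
grasp_force: 30.0
```

```bash
python3 - <<'E'
from h import *
o=get_obs();print(o['position'],o['eef_rot'])
f=grab_frame("wrist");save(f,'wrist3');np.save('wrist3',f,allow_pickle=True)
f=grab_frame("side");save(f,'side3');np.save('side3',f,allow_pickle=True)
E
```

```text
[0.48765089 0.22133039 0.36159361] [-1.67835598e-05  7.41586215e-01  6.70855142e-01 -1.80659583e-03]
```

View pics/wrist3.png

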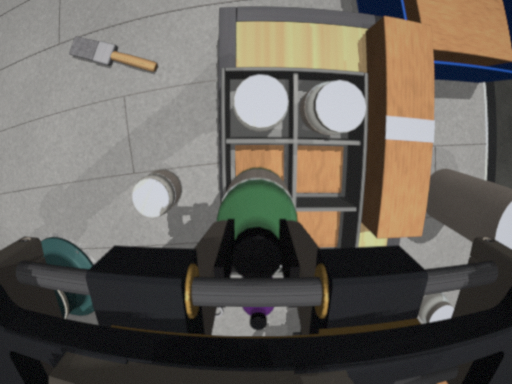

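The wrist view over the crate shows the centre divider at u≈295, the left wall at u≈226, the cross dividers at v≈141 and v≈202, and the bottle held upright above the middle left cell.

```bash
python3 - <<'E'
from h import *
f=np.load('wrist3.npy',allow_pickle=True).item()
th=.1;X=np.array([np.cos(th),-np.sin(th)]);Y=np.array([np.sin(th),np.cos(th)])
loc=lambda p:((p[:2]-[.533,.218])@X,(p[:2]-[.533,.218])@Y)
g=cv2.cvtColor(f['pixels'],cv2.COLOR_RGB2GRAY)
for n,uv in dict(corL=(223,69),corR=(366,74),divtop=(297,72),div1L=(231,140),divx=(295,141),div1R=(361,143),div2=(325,203),div2R=(357,204),divmid=(294,170),wallL=(224,130),wallR=(362,180),wallL2=(222,170)).items():
    p=fplane(f,*uv,.175);print(n,p.round(4),np.round(loc(p),4))
for n,uv in dict(padmid=(320,171),jar=(261,101),jar2=(339,106)).items():
    z=.108 if 'pad' in n else .21
    p=fplane(f,*uv,z);print(n,p.round(4),np.round(loc(p),4))
E
```

```text
corL [0.4602 0.3568 0.175 ] [-0.0863  0.1308]
corR [0.6351 0.3391 0.175 ] [0.0895 0.1307]
divtop [0.5477 0.3445 0.175 ] [0.002  0.1273]
div1L [0.4608 0.2696 0.175 ] [-0.077   0.0442]
divx [0.5373 0.2609 0.175 ] [0.     0.0431]
div1R [0.621  0.2524 0.175 ] [0.0841 0.043 ]
div2 [0.5699 0.1799 0.175 ] [ 0.0405 -0.0343]
div2R [0.613 0.174 0.175] [ 0.084  -0.0358]
divmid [0.5332 0.2256 0.175 ] [-0.0005  0.0076]
wallL [0.4538 0.2826 0.175 ] [-0.0853  0.0564]
wallR [0.6204 0.2051 0.175 ] [ 0.0883 -0.0041]
wallL2 [0.4457 0.2344 0.175 ] [-0.0885  0.0076]
padmid [0.5789 0.2093 0.108 ] [ 0.0465 -0.004 ]
jar [0.5006 0.31   0.21  ] [-0.0414  0.0883]
jar2 [0.5856 0.2985 0.21  ] [0.0443 0.0853]
```

>>> jog_arm([
  [[0.01,0.03,0.2,0],[0,0,0.3,0],[0,0,0.3,0],[0,0,0.2,0],[0,0,0.15,0],[0,0,0.08,0],[0,0,0.04,0],[0,0,0.02,0],[0,0,0,0],[0,0,0,0]],
])

```text
time: 5.75
position: [0.4918, 0.2232, 0.2347]
eef_rot: [0.0, 0.742, 0.671, 0.001]
force: [1.3, -0.1, -3.4]
gripper_width: 0.296
grasp_force: 30.0
```

>>> jog_arm([
  [[0,0,0.015,0],[0,0,0.01,0],[0,0,0.01,0],[0,0,0,0],[0,0,0,0]],
])

```text
time: 6.25
position: [0.492, 0.2233, 0.2315]
eef_rot: [0.0, 0.742, 0.671, 0.001]
force: [-0.6, -1.1, 5.9]
gripper_width: 0.297
grasp_force: 30.0
```

>>> jog_arm([
  [[0,0,0,0],[0,0,0,0],[0,0,0,0],[0,0,0,0],[0,0,-0.1,0],[0,0,-0.3,0],[0,0,-0.4,0],[0,0,-0.4,0],[0,0,0,0]],
], jaw=110)

```text
time: 7.15
position: [0.4937, 0.2246, 0.3571]
eef_rot: [0.002, 0.742, 0.671, 0.005]
force: [0.7, -0.1, 0.5]
gripper_width: 0.57
grasp_force: 0.0
```

>>> jog_arm([
  [[-0.3,0.1,0,0],[-0.45,0.1,0,0],[-0.45,0.1,0,0],[-0.45,0.1,0,0],[-0.45,0.1,0,0],[-0.45,0.1,0,0],[-0.45,0.1,0,0],[-0.45,0.1,0,0],[-0.45,0.04,0,0],[-0.45,0,0,0],[-0.29,0,0,0],[0,0,0,0]],
])

```text
time: 8.35
position: [0.5266, -0.2525, 0.3502]
eef_rot: [0.0, 0.744, 0.668, -0.001]
force: [-0.1, 0.0, 0.0]
gripper_width: 0.567
grasp_force: 0.0
```

```bash
python3 - <<'E'
from h import *
o=get_obs();print(o['position'],o['eef_rot'])
f=grab_frame("wrist");save(f,'wrist4');np.save('wrist4',f,allow_pickle=True)
f=grab_frame("side");save(f,'side4');np.save('side4',f,allow_pickle=True)
E
```

```text
[ 0.52657758 -0.25251584  0.3501706 ] [ 3.73004562e-04  7.44429616e-01  6.67699915e-01 -1.10914256e-03]
```

View pics/side4.png

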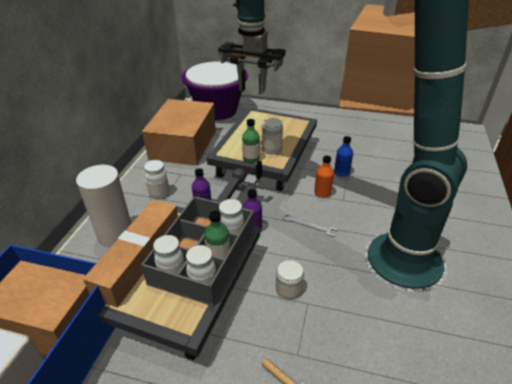

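The side view shows the first bottle upright in its crate cell at (217,232), with the second still on the lead deck at (251,140).

>>> jog_arm([
  [[0.08,0.04,0.1,-0.03],[0,0,0.3,0],[0,0,0.4,0],[0,0,0.28,0],[0,0,0.13,0],[0,0,0.04,0],[0,0,0,0],[0,0,0,0]],
])

```text
time: 9.25
position: [0.5343, -0.2395, 0.227]
eef_rot: [0.001, 0.741, 0.672, 0.001]
force: [0.5, -0.8, 0.3]
gripper_width: 0.57
grasp_force: 0.0
```

>>> jog_arm([
  [[0,0,0,0],[0,0,0,0],[0,0,0,0],[0,0,0,0],[0,0,0,0],[0,0,0,0]],
], jaw=255, force=30)

```text
time: 9.85
position: [0.5337, -0.2397, 0.226]
eef_rot: [0.001, 0.741, 0.672, 0.0]
force: [0.7, -1.5, 2.7]
gripper_width: 0.295
grasp_force: 30.0
```

>>> jog_arm([
  [[0,0,-0.2,0],[0,0,-0.4,0],[0,0,-0.4,0],[0.2,0,-0.3,0],[0.35,0,-0.07,0],[0.4,0,0,0],[0.4,0,0,0],[0.4,0,0,0],[0.4,0,0,0],[0.4,0,0,0],[0.4,0,0,0],[0.35,0,0,0]],
])

```text
time: 11.05
position: [0.5644, 0.0911, 0.3611]
eef_rot: [-0.001, 0.74, 0.672, -0.001]
force: [0.3, -0.2, -3.0]
gripper_width: 0.292
grasp_force: 30.0
```

>>> jog_arm([
  [[0.25,0,0,0],[0.18,0,0,0],[0,0,0,0],[0,0,0,0]],
])

```text
time: 11.45
position: [0.5691, 0.1306, 0.3613]
eef_rot: [-0.0, 0.741, 0.672, -0.001]
force: [-0.1, -1.2, -3.1]
gripper_width: 0.291
grasp_force: 30.0
```

```bash
python3 - <<'E'
from h import *
o=get_obs();print(o['position'],o['eef_rot'])
f=grab_frame("wrist");save(f,'wrist5');np.save('wrist5',f,allow_pickle=True)
E
```

```text
[0.56911189 0.13060446 0.36131503] [-8.87377111e-05  7.40837865e-01  6.71682324e-01 -1.45102385e-03]
```

View pics/wrist5.png

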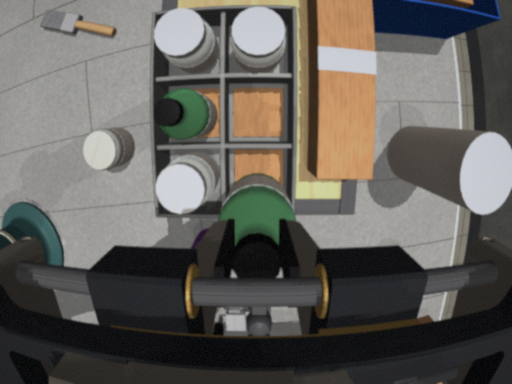

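The first bottle is in its cell at (188,113). The held bottle is centred over the near right cell, between u≈222 and u≈292. Lowering it now.

>>> jog_arm([
  [[0.01,0,0.2,0],[0,0,0.3,0],[0,0,0.3,0],[0,0,0.2,0],[0,0,0.13,0],[0,0,0.06,0],[0,0,0.03,0],[0,0,0.01,0],[0,0,0,0],[0,0,0,0]],
])

```text
time: 12.5
position: [0.5702, 0.1328, 0.2403]
eef_rot: [0.0, 0.741, 0.672, 0.001]
force: [-0.9, -0.3, -3.9]
gripper_width: 0.289
grasp_force: 30.0
```

>>> jog_arm([
  [[0,0,0.03,0],[0,0,0.02,0],[0,0,0.01,0],[0,0,0.01,0],[0,0,0,0],[0,0,0,0]],
])

```text
time: 13.1
position: [0.5703, 0.1328, 0.2339]
eef_rot: [0.001, 0.741, 0.672, 0.001]
force: [-1.5, -0.4, 5.1]
gripper_width: 0.295
grasp_force: 30.0
```

>>> jog_arm([
  [[0,0,0,0],[0,0,0,0],[0,0,0,0],[0,0,0,0],[0,0,-0.1,0],[0,0,-0.3,0],[0,0,-0.3,0],[0,0,-0.1,0],[-0.2,-0.1,0,0],[-0.3,-0.2,0,0],[-0.4,-0.2,0,0]],
], jaw=110)

```text
time: 14.2
position: [0.5102, 0.0486, 0.3119]
eef_rot: [-0.0, 0.74, 0.673, -0.0]
force: [1.1, -0.2, 0.1]
gripper_width: 0.572
grasp_force: 0.0
```

>>> jog_arm([
  [[-0.4,-0.1,0,0],[-0.4,0,0,0],[-0.4,0,0,0],[-0.3,0,0,0],[0,0,0,0],[0,0,0,0],[0,0,0,0]],
], jaw=158)

```text
time: 14.9
position: [0.4866, -0.0989, 0.3123]
eef_rot: [-0.0, 0.74, 0.672, 0.0]
force: [0.0, 0.7, -0.0]
gripper_width: 0.38
grasp_force: 0.0
```

```bash
python3 - <<'E'
from h import *
o=get_obs();print(o['time'],o['position'],o['eef_rot'])
f=grab_frame("wrist");save(f,'wrist6');np.save('wrist6',f,allow_pickle=True)
g=grab_frame("side");save(g,'side6');np.save('side6',g,allow_pickle=True)
a=cv2.resize(f['pixels'],(400,300));b=cv2.resize(g['pixels'],(400,300))
c=np.vstack([np.hstack([a,b]),cv2.resize(np.hstack([f['pixels'][150:340,180:350],g['pixels'][120:310,150:320]]),(537,300))@np.eye(3,dtype=int).astype('uint8') if 0 else np.pad(cv2.resize(np.hstack([f['pixels'][150:340,180:350],g['pixels'][120:310,150:320]]),(537,300)),((0,0),(0,263),(0,0)))])
cv2.imwrite('pics/c6.png',c[...,::-1])
E
```

```text
14.9 [ 0.48662439 -0.09893743  0.3122537 ] [-3.18791065e-04  7.40191811e-01  6.72395701e-01  5.18009268e-05]
```

View pics/c6.png

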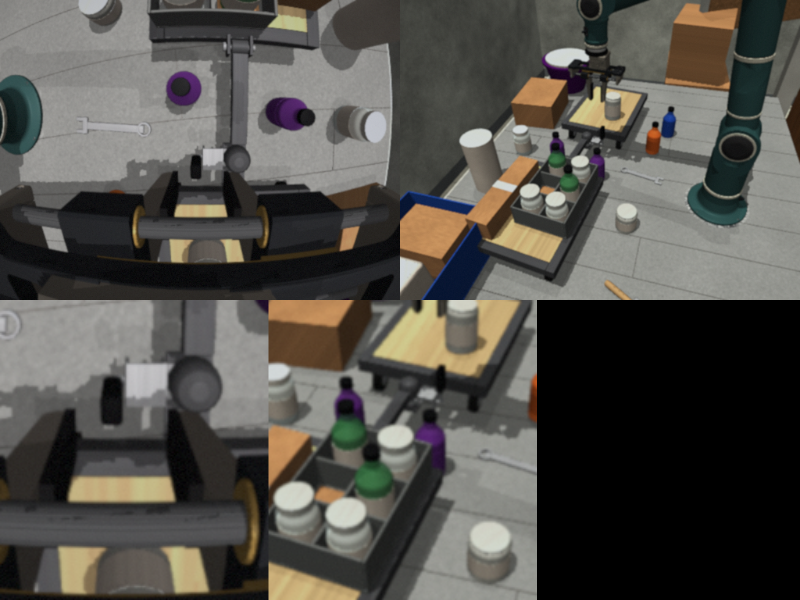

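Both bottles stand in the crate (side crop (348,430) and (373,475)). The wrist view shows the grip at about (251,214), the bolt at (273,200) and the hood at (303,203). I'll refine the grip position.

```bash
python3 - <<'E'
from h import *
f=np.load('wrist6.npy',allow_pickle=True).item();M=f['camera_from_world'];print('cam',(-M[:3,:3].T@M[:3,3]).round(3))
px=f['pixels'].astype(int)
m=(px[185:245,238:264].max(2)<50).astype('uint8');k,l,s,c=cv2.connectedComponentsWithStats(m)
for i in range(1,k):
    if s[i][4]>40:print(s[i]+[238,185,0,0,0],(c[i]+[238,185]).round(1))
x=np.array([.0997,.995]);
for uv in((251,202),(251,229),(303,203)):
  for z in(.17,.123,.112): print(uv,z,fplane(f,*uv,z).round(4))
E
```

```text
cam [ 0.493 -0.034  0.483]
[244 199  14  30 381] [250.5 213.9]
[238 238  26   7 182] [250.5 241. ]
(251, 202) 0.17 [ 0.4783 -0.1174  0.17  ]
(251, 202) 0.123 [ 0.4762 -0.1298  0.123 ]
(251, 202) 0.112 [ 0.4757 -0.1327  0.112 ]
(251, 229) 0.17 [ 0.4752 -0.1486  0.17  ]
(251, 229) 0.123 [ 0.4725 -0.1657  0.123 ]
(251, 229) 0.112 [ 0.4719 -0.1697  0.112 ]
(303, 203) 0.17 [ 0.5352 -0.124   0.17  ]
(303, 203) 0.123 [ 0.5415 -0.1375  0.123 ]
(303, 203) 0.112 [ 0.543  -0.1406  0.112 ]
```

>>> jog_arm([
  [[-0.2,-0.03,0,0.06],[-0.2,-0.03,0,0],[0,0,0.3,0],[0,0,0.3,0],[0,0,0.2,0],[0,0,0.1,0],[0,0,0,0],[0,0,0,0]],
])

```text
time: 15.8
position: [0.4773, -0.1392, 0.2233]
eef_rot: [0.001, 0.742, 0.67, 0.0]
force: [-0.6, -0.4, 0.3]
gripper_width: 0.381
grasp_force: 0.0
```

```bash
python3 - <<'E'
from h import *
o=get_obs();print(o['time'],o['position'],o['eef_rot'])
f=grab_frame("wrist");np.save('wrist7',f,allow_pickle=True)
c=np.vstack([cv2.resize(f['pixels'][150:350,150:360],(630,600))])
cv2.imwrite('pics/c7.png',c[...,::-1])
E
```

```text
15.8 [ 0.47731503 -0.13923473  0.22325204] [5.00147388e-04 7.42335230e-01 6.70028371e-01 3.72174140e-04]
```

View pics/c7.png

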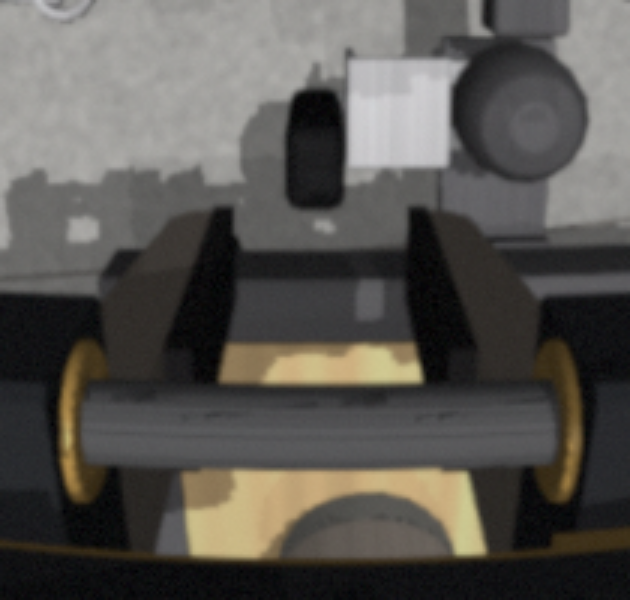

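The grip (crop u≈315) lies between the open fingers (crop u≈232 to 412), so I can descend.

>>> jog_arm([
  [[0,-0.01,0.3,0],[0,0,0.25,0],[0,0,0.2,0],[0,0,0.12,0],[0,0,0.05,0],[0,0,0,0],[0,0,0,0]],
])

```text
time: 16.55
position: [0.4764, -0.1396, 0.1314]
eef_rot: [0.001, 0.743, 0.67, 0.001]
force: [-0.2, 0.1, 0.9]
gripper_width: 0.38
grasp_force: 0.0
```

>>> jog_arm([
  [[0,0,0,0],[0,0,0,0],[0,0,0,0],[0,0,0,0],[0,0,0,0]],
], jaw=255, force=40)

```text
time: 17.05
position: [0.4758, -0.1395, 0.1309]
eef_rot: [0.0, 0.742, 0.67, 0.0]
force: [-1.8, -0.5, 5.7]
gripper_width: 0.17
grasp_force: 40.0
```

>>> jog_arm([
  [[0,-0.05,0,0],[0,-0.05,0,0],[0,-0.05,0,0],[0,-0.05,0,0],[0,0,0,0],[0,0,0,0],[0,0,0,0]],
])

```text
time: 17.75
position: [0.4588, -0.1377, 0.1311]
eef_rot: [0.003, 0.742, 0.67, 0.002]
force: [10.4, -2.3, -3.2]
gripper_width: 0.173
grasp_force: 40.0
```

>>> jog_arm([
  [[0,-0.03,0,0],[0,0,0,0],[0,0,0,0],[0,0,0,0]],
])

```text
time: 18.15
position: [0.4561, -0.1374, 0.1311]
eef_rot: [0.003, 0.742, 0.67, 0.002]
force: [10.7, -1.6, -3.4]
gripper_width: 0.175
grasp_force: 40.0
```

>>> jog_arm([
  [[0,-0.005,0,0],[0.014,0,-0.047,0],[0.014,0,-0.047,0],[0.016,0,-0.047,0],[0.016,0,-0.046,0],[0,0,0,0],[0,0,0,0]],
])

```text
time: 18.85
position: [0.4561, -0.1316, 0.1497]
eef_rot: [0.003, 0.742, 0.67, 0.002]
force: [10.9, -2.0, -5.8]
gripper_width: 0.173
grasp_force: 40.0
```

>>> jog_arm([
  [[0.037,0,-0.091,0],[0.041,0,-0.09,0],[0.046,0,-0.087,0],[0.05,0,-0.085,0],[0.054,0,-0.082,0],[0.058,0,-0.079,0],[0.03,0,-0.038,0],[0,0,0,0],[0,0,0,0],[0,0,0,0]],
])

```text
time: 19.85
position: [0.4593, -0.1011, 0.2051]
eef_rot: [0.003, 0.743, 0.67, 0.002]
force: [10.8, -3.7, -3.6]
gripper_width: 0.173
grasp_force: 40.0
```

```bash
python3 - <<'E'
from h import *
f=grab_frame("wrist");g=grab_frame("side");s=grab_frame("scene")
c=np.vstack([np.hstack([cv2.resize(f['pixels'],(400,300)),cv2.resize(s['pixels'],(400,300))]),np.hstack([cv2.resize(g['pixels'],(400,300)),cv2.resize(g['pixels'][100:250,170:370],(400,300))])])
cv2.imwrite('pics/c8.png',c[...,::-1])
E
```

```text
(no output)
```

View pics/c8.png

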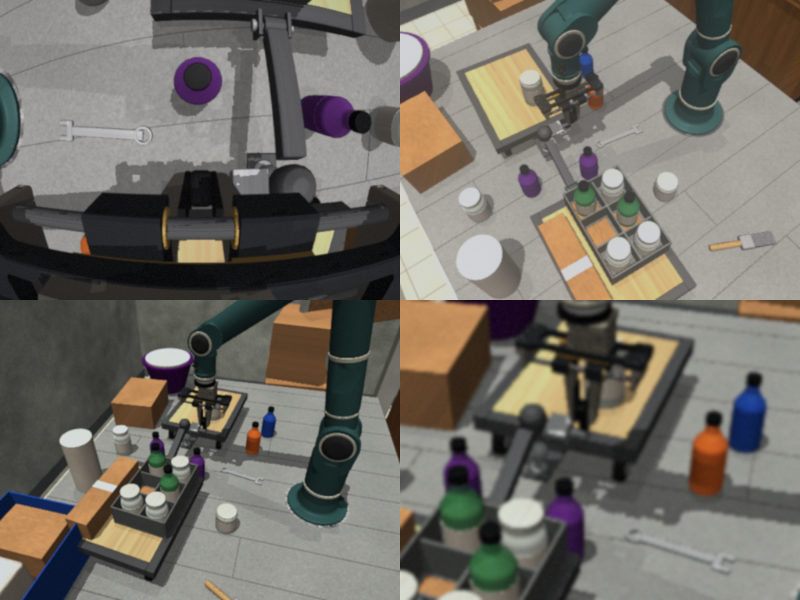

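The tongue is up, with the hood at side crop (533,415), and both bottles stand in the crate. I'll check the hood's height numerically before handing in.

```bash
python3 - <<'E'
from h import *
f=np.load('side6.npy',allow_pickle=True).item()
for p in(.2,.3,.35,.42,.5):
  s,c=np.sin(p),np.cos(p);l=.19*(1-c)
  q=[proj(f,(.5455+.1*(l+h*s),-.1445+l+h*s,.1+.19*s+h*c)) for h in(0,.023)]
  print(p,[(round((u-170)*2+400),round((v-100)*2+300)) for u,v in q])
o=get_obs();print(o['position'],o['force'],o['grasp_force'])
E
```

```text
0.2 [(537, 433), (536, 423)]
0.3 [(536, 425), (534, 416)]
0.35 [(535, 421), (532, 413)]
0.42 [(533, 417), (530, 409)]
0.5 [(531, 412), (528, 404)]
[ 0.4593068  -0.10108917  0.20508545] [11.23360277 -3.81431228 -3.44378639] 39.99261975288391
```

Adding a little more height for margin.

>>> jog_arm([
  [[0.05,0,-0.06,0],[0.05,0,-0.06,0],[0,0,0,0],[0,0,0,0],[0,0,0,0],[0,0,0,0]],
])

```text
time: 20.6
position: [0.4603, -0.091, 0.217]
eef_rot: [0.003, 0.743, 0.67, 0.002]
force: [10.9, -3.6, -3.2]
gripper_width: 0.177
grasp_force: 40.0
```

```bash
python3 - <<'E'
from h import *
o=get_obs();print(o['time'],o['position'],o['force'],o['grasp_force'],o['gripper_width'])
print(sign_off())
E
```

```text
20.6 [ 0.46029271 -0.09101541  0.21703664] [10.87502675 -3.64802334 -3.18281444] 39.99731183052063 0.17674844763537925
the job is handed in; nothing more can be done
None
```

Handed in at 20.6 s: both green bottles stand upright in separate crate cells, the latch is pulled out about 20 mm, and the arm still holds the tongue up with the coupler an estimated 8–9 cm above its seat on the ball (worked out from the arm's motion; a camera check before the last 12 mm lift put it at roughly 6–8 cm).

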